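# Fit the right nozzle and hold the blast gate half open

## Robot

A 6-joint arm with a two-finger parallel gripper is mounted at the origin on a cart in front of the work surface, level with it; the furniture and walls round the work are solid. World frame = base frame: x ahead of the robot, y to its left, z up, the work surface at z = 0. Lengths are in m, angles in rad, forces in N, time in s.
With the tool pointing down it reaches from about 0.325 to 0.775 m from the base axis. Payload 5.5 kg.
Tool frame: the origin (TCP) lies midway between the tips of the shut fingers; the grasp point (between the pads) lies 19 mm behind it; x points along the fingers, y is the direction in which the jaws open and shut, and the axes are right-handed (so a half turn about x gives the same grasp; the last joint's range is limited). The gripper opens to 85 mm and grips with 20 to 120 N. Pads are 22 mm wide; open, the fingers measure 114 mm over their backs; the gripper's body (76 mm by 85 mm) begins 54 mm behind the grasp point. The pads swing forward as they close: fully open they stand 13 mm farther back than shut.
Start: joints at [-1.169, 0.091, 1.231, -0, 1.82, -0.057], TCP at [0.266, -0.538, 0.231] pointing down, gripper open.
Joint ranges: [-2.87, 2.87], [-0.86, 2.18], [0.17, 2.46], [-1.51, 4.65], [0.06, 2.69], [-2.65, 2.65]. Speed limits (rad/s): [2.57, 2.57, 3.01, 3.14, 3.14, 3.14].

## Interface

Orientations are given as [roll, pitch, yaw] about the fixed x, y, z axes, in that order (R = Rz(yaw) Ry(pitch) Rx(roll)).
In Python, from workcell import status, imaging, workorder, nets gives the robot as it stands. The module is installed in compiled form; this text tells all that it offers.
- The arm moves only by the shell command python3 -m crank 'ROWS' [FORCE]. ROWS is JSON, a list of rows, each an object with "delta_rot": the turn, a rotation vector about the world's x, y, z scaled (see below), a list of three; "offset": the shift along the world's x, y, z scaled (see below), a list of three; "jaw": the opening, from 0 (shut) to 1 (fully open). In form: [{"delta_rot": [ax, ay, az], "offset": [dx, dy, dz], "jaw": jaw}, ...]. A call has 1 to 5 rows; each row shifts and turns the commanded pose from where the row before left it; what a row does not reach is not made up. The controller multiplies each number of a shift by 25 mm and each number of a turn by 8 degrees. A row lasts 1/8 s, in which the tool goes at most 62.5 mm and 10.7 degrees, less where a joint would pass 70% of its speed; a pose out of reach is approached as far as the arm can. A call with a number of a shift or a turn outside -1 to 1 is refused whole. A call with a gripper value outside its range is refused whole. The fingers move at their own pace and stop on an object; FORCE is the grip in N (left out, the last holds). Time passes only in rows, so rows that do not move let the fingers close. It gives the time, the measured TCP pose, the force and the opening at its end, in the units of the state.
- status.state(): the state, without advancing time (a new reading comes with each control period).
- imaging.get_image(name): name is "side" or "top" or "wrist"; returns the picture (420x560x3 uint8, red, green, blue); there is no depth.
- imaging.get_calibration(name): a dict with "mtx" (3x3 intrinsics, pixels), "R" (3x3) and "t" (3): a world point X has camera coordinates R X + t; the wrist camera has in their place "tool_from_camera" (4x4, takes a point from camera to tool coordinates, whose origin is the TCP and whose axes are the tool frame's). Camera axes: x right, y down, z forward; pixel columns grow to the right and rows downward; lengths in m; the calibration is good to about 2 mm. The wrist camera is an equidistant fisheye: a pixel r from the principal point sees the ray r / f radians off the axis. A picture is of the moment at which its call begins: read the wrist's pose just before it. get_calibration takes no time and is no camera call.
- workorder.sign_off(): hands the job in, once; it reports no verdict.
Trained networks look in the newest picture that a camera, given by its name, has taken for a name from the list of things; names that differ only in an ending like _2 or _b are one class to them, and where a whole thing is asked for, a point or a joint stands for the part that bears it (a point fixed in the world has none). Each returns a list of dicts, best first, with "conf" (0 to 1); they miss things now and then, are a little off and sometimes report something else, mostly with a low value. They report only what shows in the picture. A call takes as long as a camera call. They do not tell look-alikes from the thing itself.
- nets.find_in(camera, name): "rect" ([centre column, centre row, width, height] in pixels, round what is visible of it).
The state is a dict: "time": time; "q": joint angles; "dq": joint speeds; "joint_efforts": joint torques, N m; "ee_pos": TCP position; "tcp_rot": TCP orientation; "ft_force": force on the tool from outside, world axes, zero at the start; "wrist_torque": the same for the moment, N m; "finger_gap": finger opening in m.
Only numpy, scipy, OpenCV 4.12 (cv2) and the standard library are available. Lean on these libraries where they do the work, as an engineer would, in place of code of your own. Each camera call takes 0.05 s, during which the arm holds its last target.

## Task

Get the fume extractor on the bench ready: of the three loose aluminium nozzles, pick the one that fits the round port in the blue top of the sprung blast gate, and stand it in the port, fully home so that its collar rests on the blue plate. Then let go of it, take the shutter by its black tab, push it in against its spring to half of its travel (the red marks on the rails) and finish while holding it steady there with the gripper, for it springs back when let go. Leave the other two nozzles, the bur stand and the yellow tin where they are.

Things in the scene. Friction and masses are not known exactly. Their poses are not given: they have to be found in the camera images.
- port (a point): centre of the port's mouth, on the blue top (76 x 76 mm, 55 mm above the bench) of the blast gate, which is fixed but placed and turned differently each time. Vertical round hole, 32 mm diameter, 2 mm lead-in chamfer, open 24 mm down to the shutter (an 18 mm spigot does not touch it). z points up; its +x axis, away from the robot, is the way in which the shutter is pushed.
- tab_grip (a point): grip point in the middle of the shutter's black upright tab, 20 mm below its top, 60 mm above the bench. The tab is 12 mm along the port's x (the sliding direction), 30 mm along y, 50 mm tall. At rest it stands 92 mm from the port's centre along the port's -x (toward the robot), 48 mm clear of the block, between two rails whose tops are 30 mm above the bench. It moves with the shutter.
- gate: the sprung shutter: steel plate 44 mm wide with the black tab upright near its outer end; its origin is on the bench below the port's centre at rest, and moves with it along the port's +x. It has the port's axes.
- gate_travel (a joint): how far the shutter is pushed in, m: 0 at rest (shut), 0.040 fully in (open); grows as the tab moves along the port's +x. Half travel is 0.020: the black line across the shutter plate under the tab is then level with the red marks on the rails (white marks: rest, fully in). A spring pushes it back with 2.5 N at rest, 6.5 N at half, 10.5 N fully in; little friction.
- nozzle_30_mid (a point): the nozzle that fits: upright aluminium tube, 30 mm outer diameter, 70 mm tall, about 70 g, with a collar of 42 mm diameter 18 to 24 mm above its foot. This point is on its axis, 35 mm above the foot, z up. Below the collar is the 18 mm spigot for the port, above it 46 mm of plain tube to grip, about 50 mm above the foot. Fully home, this point is 17 mm above the port's mouth.
- nozzle_22_mid (a point): a nozzle of the same shape and height that is too small: tube and spigot of 22 mm, collar 34 mm; point on its axis half-way up. Leave it.
- nozzle_38_mid (a point): a nozzle of the same shape and height that is too large: tube and spigot of 38 mm, collar 50 mm; point on its axis half-way up. Leave it.
- bur_stand: wooden stand with burs, 45 x 90 x 50 mm, on the bench behind the blast gate, below a wall shelf whose board is 0.51 m above the bench and begins 0.61 m in front of the robot, on its right; origin under its centre. Leave it.
- tin_yellow: flat round yellow tin, 73 mm across, 25 mm tall; origin under its centre. Leave it.
Things that resemble listed ones, but are neither listed nor needed, are in the scene too. What is shaped like the part that bears nozzle_30_mid but green, orange or turquoise is not meant.

How it is judged:
By the outcome, as a careful person would: the job done as asked, in the order asked, and still so for the second after the job is handed in, while the arm keeps its last pose, push and grip.
It also fails if it takes over 56 s, if anything falls off the work surface, if the arm or the gripper's body presses on something with over 40 N, if the wrist force passes 120 N, or if a joint passes its speed limit or range.

## Working session

There is one attempt and no reset: what is moved stays moved. The work goes in short steps, Python scripts to look and compute and a shell command to move; the robot and the scene stay as the last step left them, time stands still between calls to the robot, and variables do not carry over. Pictures are saved under pics/ and viewed, and the job is handed in when it is done.

```bash
mkdir -p pics; ls
cat > h.py <<'E'
import numpy as np, cv2
from workcell import status, imaging, workorder, nets
def save(cam,name):
    im=imaging.get_image(cam); cv2.imwrite('pics/'+name,cv2.cvtColor(im,cv2.COLOR_RGB2BGR)); return im
def ray(cam,u,v):
    c=imaging.get_calibration(cam);K=c['mtx'];R=np.array(c['R']);t=np.array(c['t'])
    d=R.T@np.linalg.inv(K)@np.array([u,v,1.]);return -R.T@t,d
def onz(cam,u,v,z):
    o,d=ray(cam,u,v);return o+d*(z-o[2])/d[2]
def proj(cam,X):
    c=imaging.get_calibration(cam);p=np.array(c['mtx'])@(np.array(c['R'])@np.array(X)+np.array(c['t']));return p[:2]/p[2]
E
python3 - <<'E'
from h import *
for c in ['side','top','wrist']: save(c,c+'0.png')
s=status.state();print(s)
for c in ['side','top']:
    for n in ['port','tab_grip','nozzle_30_mid','nozzle_22_mid','nozzle_38_mid','gate','bur_stand','tin_yellow']:
        print(c,n,[(np.round(r['rect']),round(r['conf'],2)) for r in nets.find_in(c,n)[:4]])
for c in ['side','top','wrist']: print(imaging.get_calibration(c))
E
```

```text
pics
{'time': 0.15, 'q': array([-1.16869779e+00,  9.17234469e-02,  1.23159417e+00, -6.70096883e-06,
        1.81979525e+00, -5.67107150e-02]), 'dq': array([-0.00149748, -0.00244708, -0.00227064, -0.00018715,  0.00097286,
        0.00037887]), 'joint_efforts': array([ 2.89550881e-03, -4.59372568e+01, -4.18526602e+01,  2.32632976e-05,
        9.61673039e-03,  1.88083405e-06]), 'ee_pos': array([ 0.265639  , -0.53776444,  0.23039667]), 'tcp_rot': array([-1.62323344,  1.5692761 ,  1.97716681]), 'ft_force': array([-0.51365583,  0.30421982, -0.60374467]), 'wrist_torque': array([-0.03729653,  0.01497982,  0.02971286]), 'finger_gap': 0.08546063717180466}
side port [(array([270., 251.,  71.,  41.]), 0.82)]
side tab_grip [(array([254., 248.,  29.,  28.]), 0.62)]
side nozzle_30_mid [(array([299., 159.,   9.,  27.]), 0.86), (array([250., 179.,  14.,  24.]), 0.84), (array([267., 165.,  13.,  26.]), 0.55), (array([247., 152.,   9.,  23.]), 0.55)]
side nozzle_22_mid [(array([273., 295.,  20.,  29.]), 0.59)]
side nozzle_38_mid [(array([236., 335.,  30.,  40.]), 0.58)]
side gate [(array([264., 248.,  
[... 1345 characters left out ...]
.99927073,  0.02895359],
       [-0.99436188,  0.02176451, -0.10378224],
       [ 0.10307639, -0.03137389, -0.99417852]]), 't': array([-0.07329225,  0.56280822,  1.06446497])}
{'mtx': array([[325.1922621 ,   0.        , 276.86013847],
       [  0.        , 325.1922621 , 208.69543654],
       [  0.        ,   0.        ,   1.        ]]), 'tool_from_camera': array([[ 1.10771702e-04, -2.93886232e-01,  9.55840400e-01,
        -1.42893671e-01],
       [ 9.99999672e-01, -7.34381698e-04, -3.41685009e-04,
        -5.14205105e-04],
       [ 8.02368216e-04,  9.55840124e-01,  2.93886055e-01,
        -7.50664223e-02],
       [ 0.00000000e+00,  0.00000000e+00,  0.00000000e+00,
         1.00000000e+00]])}
```

View pics/side0.png

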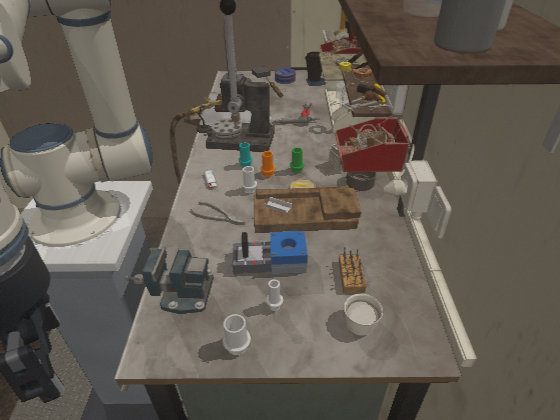

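View pics/top0.png

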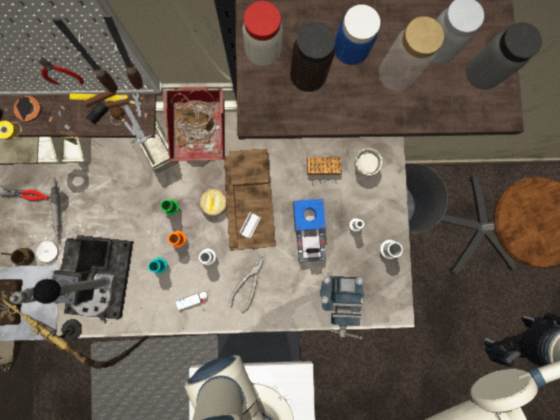

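View pics/wrist0.png

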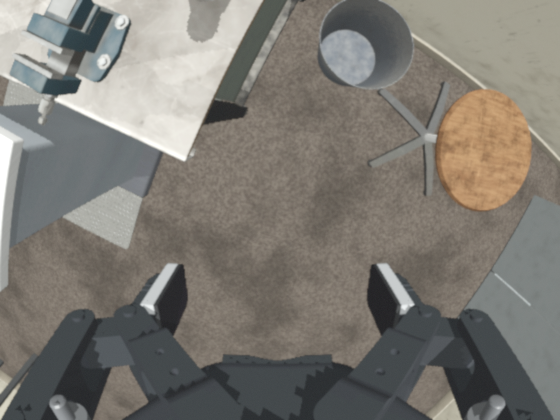

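Run:
```python
import cv2
a=cv2.imread('pics/side0.png')[130:370,190:390];cv2.imwrite('pics/s0z.png',cv2.resize(a,None,fx=3,fy=2.5,interpolation=3) if 0 else cv2.resize(a,(500,600),interpolation=3))
a=cv2.imread('pics/top0.png')[140:320,140:420];cv2.imwrite('pics/t0z.png',cv2.resize(a,(798,513),interpolation=3))
```

```text
(no output)
```

View pics/s0z.png

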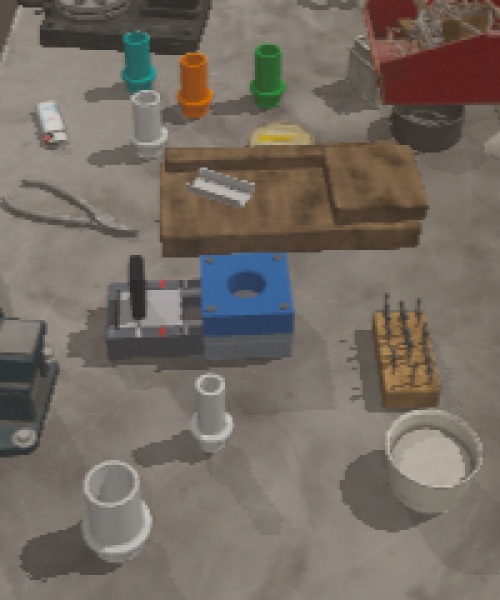

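View pics/t0z.png

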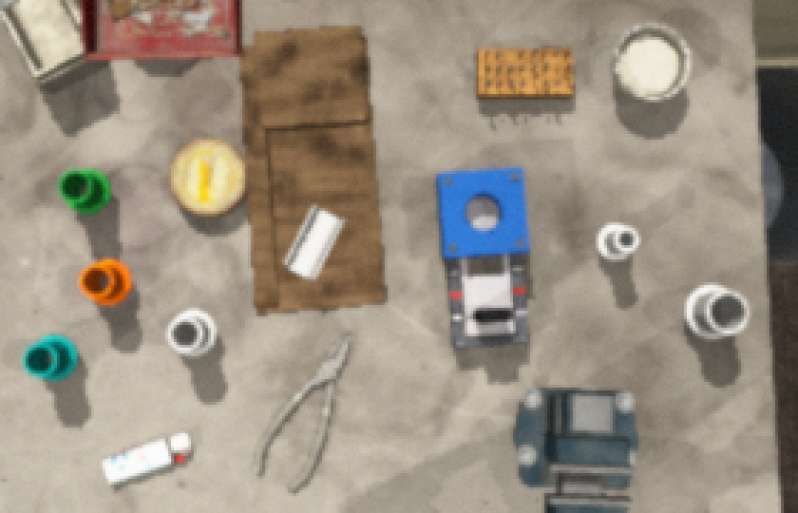

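Run:
```python
import cv2
s=cv2.imread('pics/side0.png');t=cv2.imread('pics/top0.png')
def g(im,x0,y0,w,h,k): 
    a=cv2.resize(im[y0:y0+h,x0:x0+w],None,fx=k,fy=k,interpolation=cv2.INTER_CUBIC)
    return a
cv2.imwrite('pics/z1.png',cv2.hconcat([g(s,230,155,40,45,10),g(t,187,235,40,45,10)]))
cv2.imwrite('pics/z2.png',g(s,225,225,90,55,8))
cv2.imwrite('pics/z3.png',g(t,285,190,50,80,7))
```

```text
(no output)
```

View pics/z1.png

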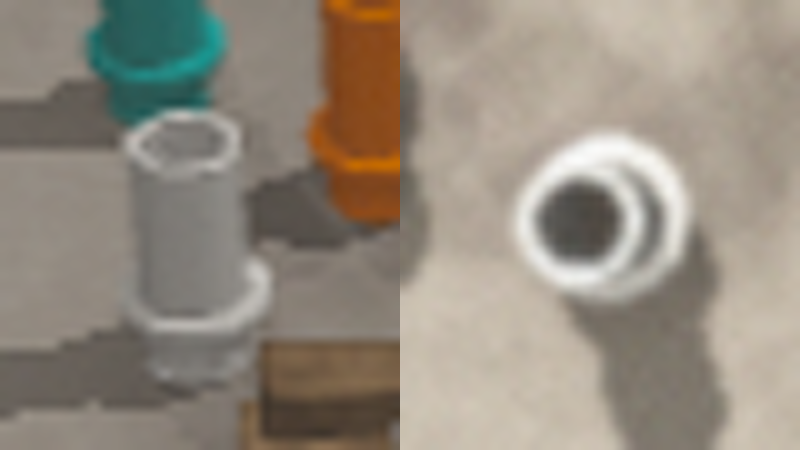

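View pics/z2.png

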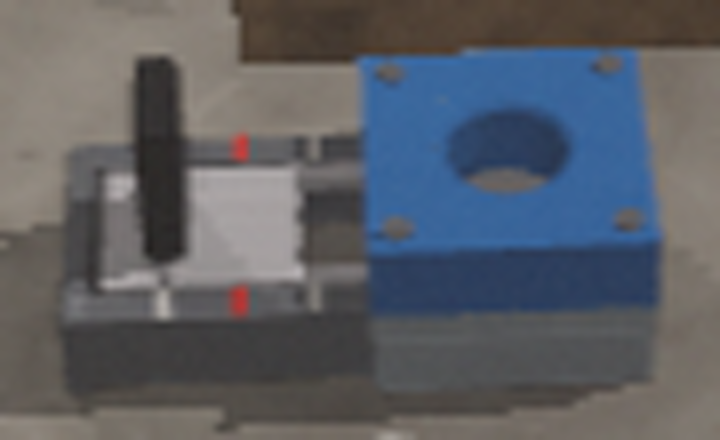

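View pics/z3.png

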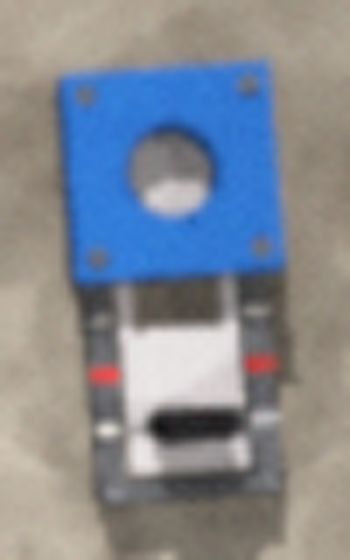

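Run:
```python
from h import *
print('noz side top',onz('side',247.7,168.7,.07),'collar',onz('side',249.5,184.3,.024))
print('noz top top',onz('top',205.2,256.7,.07),'collar',onz('top',206.8,256,.024))
T=[onz('top',285+x/7-.5,190+y/7-.5,.055) for x,y in [(62,75),(270,60),(287,270),(78,285)]]
S=[onz('side',225+x/8-.5,225+y/8-.5,.055) for x,y in [(360,58),(640,48),(660,240),(370,252)]]
for P in (T,S):
    print(np.round(P,4).tolist(),np.mean(P,0),[np.linalg.norm(P[i]-P[i-1]) for i in range(4)])
print('hole',onz('top',285+172/7-.5,190+170/7-.5,.055),onz('side',225+508/8-.5,225+150/8-.5,.055))
a=np.mean(T[:2],0)-np.mean(T[2:],0);print('yawT',np.degrees(np.arctan2(a[1],a[0])))
a=(T[0]+T[3])/2-(T[1]+T[2])/2;print('yawT y',np.degrees(np.arctan2(-a[0],a[1])))
a=(S[1]+S[2]-S[0]-S[3]);print('yawS',np.degrees(np.arctan2(a[1],a[0])))
a=(S[0]+S[1]-S[2]-S[3]);print('yawS y',np.degrees(np.arctan2(-a[0],a[1])))
print('tab top T',onz('top',285+195/7-.5,190+424/7-.5,.08),'redmarks z30',onz('top',285+106/7-.5,190+376/7-.5,.03),onz('top',285+263/7-.5,190+363/7-.5,.03))
print('whites',onz('top',285+106/7-.5,190+430/7-.5,.03),onz('top',285+265/7-.5,190+417/7-.5,.03))
print('side tab top', onz('side',225+158/8-.5,225+60/8-.5,.08))
from scipy.spatial.transform import Rotation as Ro
print(Ro.from_euler('xyz',status.state()['tcp_rot']).as_matrix().round(3))
```

```text
noz side top [0.43058506 0.10816714 0.07      ] collar [0.43299776 0.10223944 0.024     ]
noz top top [0.43103737 0.1041556  0.07      ] collar [0.43197866 0.10688725 0.024     ]
[[0.5685, -0.1189, 0.055], [0.5724, -0.1954, 0.055], [0.4954, -0.1989, 0.055], [0.4917, -0.1226, 0.055]] [ 0.53202746 -0.15896304  0.055     ] [np.float64(0.0768796596446407), np.float64(0.07656445398640221), np.float64(0.0771068735184162), np.float64(0.07636971763935775)]
[[0.4926, -0.1215, 0.055], [0.57, -0.1181, 0.055], [0.5719, -0.1921, 0.055], [0.4969, -0.1958, 0.055]] [ 0.53285857 -0.15687906  0.055     ] [np.float64(0.07443940144972834), np.float64(0.07742330628167628), np.float64(0.07405696505882352), np.float64(0.0750561000598573)]
hole [ 0.53281709 -0.15812686  0.055     ] [ 0.53298289 -0.15830946  0.055     ]
yawT 2.65388879177943
yawT y 2.8222809193671794
yawS 2.6269536042674115
yawS y 2.387010830942397
tab top T [ 0.44074318 -0.16089261  0.08      ] redmarks z30 [ 0.45887793 -0.13367687  0.03      ] [ 0.46224582 -0.19215725  0.03      ]
whites [ 0.43901174 -0.13308729  0.03      ] [ 0.44231482 -0.1921979   0.03      ]
side tab top [ 0.44057313 -0.14925625  0.08      ]
[[ 0.     0.443 -0.897]
 [-0.    -0.897 -0.443]
 [-1.     0.    -0.   ]]
```

```bash
python3 -m crank '[{"delta_rot":[0,0,1],"offset":[0.25,1,0],"jaw":1},{"delta_rot":[0,0,1],"offset":[0.25,1,0],"jaw":1},{"delta_rot":[0,0,1],"offset":[0.25,1,0],"jaw":1},{"delta_rot":[0,0,1],"offset":[0.25,1,0],"jaw":1},{"delta_rot":[0,0,1],"offset":[0.25,1,0],"jaw":1}]' 40
```

```text
time: 1.58
ee_pos: [0.2971, -0.4122, 0.2314]
tcp_rot: [1.082, 1.571, -0.898]
ft_force: [0.8, -0.3, 0.8]
finger_gap: 0.0854
```

```bash
python3 -m crank '[{"delta_rot":[0,0,1],"offset":[0.25,1,0],"jaw":1},{"delta_rot":[0,0,1],"offset":[0.25,1,0],"jaw":1},{"delta_rot":[0,0,1],"offset":[0.25,1,0],"jaw":1},{"delta_rot":[0,0,0.3],"offset":[0.25,1,0],"jaw":1},{"delta_rot":[0,0,0],"offset":[0.25,1,0],"jaw":1}]'
```

```text
time: 2.2
ee_pos: [0.3283, -0.2871, 0.2314]
tcp_rot: [0.863, 1.57, -0.661]
ft_force: [-0.3, 0.2, -1.1]
finger_gap: 0.0858
```

```bash
python3 -m crank '[{"delta_rot":[0,0,0],"offset":[0.25,1,0],"jaw":1},{"delta_rot":[0,0,0],"offset":[0.25,1,0],"jaw":1},{"delta_rot":[0,0,0],"offset":[0.25,1,0],"jaw":1},{"delta_rot":[0,0,0],"offset":[0.25,1,0],"jaw":1},{"delta_rot":[0,0,0],"offset":[0.25,1,0],"jaw":1}]'
```

```text
time: 2.82
ee_pos: [0.3596, -0.1621, 0.2315]
tcp_rot: [1.104, 1.57, -0.42]
ft_force: [0.2, -0.4, -0.2]
finger_gap: 0.0858
```

```bash
python3 -m crank '[{"delta_rot":[0,0,0],"offset":[0.25,1,0],"jaw":1},{"delta_rot":[0,0,0],"offset":[0.25,1,0],"jaw":1},{"delta_rot":[0,0,0],"offset":[0.25,1,0],"jaw":1},{"delta_rot":[0,0,0],"offset":[0.25,1,0],"jaw":1},{"delta_rot":[0,0,0],"offset":[0.25,1,0],"jaw":1}]'
```

```text
time: 3.45
ee_pos: [0.3908, -0.0371, 0.2315]
tcp_rot: [1.321, 1.57, -0.203]
ft_force: [-0.3, -1.2, -0.7]
finger_gap: 0.0852
```

```bash
python3 -m crank '[{"delta_rot":[0,0,0],"offset":[0.33,1,-0.5],"jaw":1},{"delta_rot":[0,0,0],"offset":[0.33,1,-0.5],"jaw":1},{"delta_rot":[0,0,0],"offset":[0.33,1,-0.5],"jaw":1},{"delta_rot":[0,0,0],"offset":[0.33,1,-0.5],"jaw":1},{"delta_rot":[0,0,0],"offset":[0.32,1,-0.5],"jaw":1}]'
```

```text
time: 4.08
ee_pos: [0.4319, 0.0879, 0.1686]
tcp_rot: [1.485, 1.57, -0.039]
ft_force: [0.0, -0.5, -0.3]
finger_gap: 0.0854
```

```bash
cat >> h.py <<'E'
from scipy.spatial.transform import Rotation as Ro
def wT(s=None):
    s=s or status.state();T=np.eye(4);T[:3,:3]=Ro.from_euler('xyz',s['tcp_rot']).as_matrix();T[:3,3]=s['ee_pos']
    return T@np.array(imaging.get_calibration('wrist')['tool_from_camera'])
def wz(T,u,v,z):
    K=np.array(imaging.get_calibration('wrist')['mtx']);x=np.array([u-K[0,2],v-K[1,2]]);r=np.linalg.norm(x);th=r/K[0,0]
    d=T[:3,:3]@np.r_[np.sin(th)*x/max(r,1e-9),np.cos(th)];return T[:3,3]+d*(z-T[2,3])/d[2]
def wp(T,X):
    K=np.array(imaging.get_calibration('wrist')['mtx']);c=T[:3,:3].T@(np.array(X)-T[:3,3]);th=np.arctan2(np.hypot(c[0],c[1]),c[2])
    return K[:2,2]+K[0,0]*th*c[:2]/np.hypot(c[0],c[1])
E
python3 - <<'E'
from h import *
s=status.state();T=wT(s);save('wrist','w1.png')
print(s['ee_pos'],Ro.from_euler('xyz',s['tcp_rot']).as_matrix().round(3).tolist())
print(wp(T,[.4315,.1055,.07]),wp(T,[.4315,.1055,.024]))
print(nets.find_in('wrist','nozzle_30_mid')[:3])
E
```

```text
[0.43192499 0.08791716 0.16855841] [[0.001, 0.999, 0.047], [-0.0, 0.047, -0.999], [-1.0, 0.001, 0.0]]
[277.58534607 188.27166194] [277.42217433 176.35331911]
[{'rect': [277.9, 178.6, 45.7, 52.0], 'conf': 0.83}, {'rect': [339.8, 93.6, 54.7, 49.0], 'conf': 0.67}, {'rect': [262.2, 31.4, 43.0, 52.0], 'conf': 0.62}]
```

View pics/w1.png

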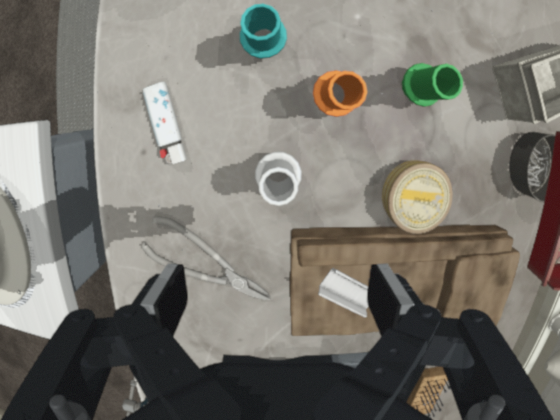

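Run:
```python
import cv2
s=cv2.imread('pics/w1.png')[145:215,245:315]
cv2.imwrite('pics/z4.png',cv2.resize(s,None,fx=8,fy=8,interpolation=2))
```

```text
(no output)
```

View pics/z4.png

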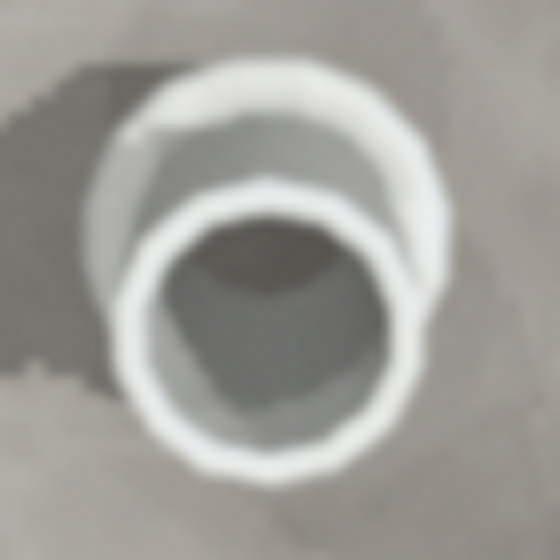

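Run:
```python
from h import *
T=wT();print(wz(T,278.1,185.8,.07),wz(T,278,174.5,.024))
# diameter check
print(wz(T,245+112/8,185.8,.07)-wz(T,245+425/8,185.8,.07))
```

```text
[0.43072833 0.10861328 0.07      ] [0.43071788 0.10835167 0.024     ]
[-0.02961634 -0.00146827  0.        ]
```

```bash
python3 -m crank '[{"delta_rot":[0,0,0],"offset":[-0.02,0.4,-1],"jaw":1},{"delta_rot":[0,0,0],"offset":[-0.02,0.38,-1],"jaw":1},{"delta_rot":[0,0,0],"offset":[0,0,-1],"jaw":1},{"delta_rot":[0,0,0],"offset":[0,0,-1],"jaw":1},{"delta_rot":[0,0,0],"offset":[0,0,-1],"jaw":1}]'
```

```text
time: 4.8
ee_pos: [0.4309, 0.1059, 0.0437]
tcp_rot: [1.307, 1.57, -0.218]
ft_force: [0.3, 0.0, 0.1]
finger_gap: 0.0857
```

```bash
python3 -m crank '[{"delta_rot":[0,0,0],"offset":[0,0,-0.46],"jaw":1},{"delta_rot":[0,0,0],"offset":[0,0,0],"jaw":0.3},{"delta_rot":[0,0,0],"offset":[0,0,0],"jaw":0},{"delta_rot":[0,0,0],"offset":[0,0,0],"jaw":0},{"delta_rot":[0,0,0],"offset":[0,0,0],"jaw":0}]' 40
```

```text
time: 5.42
ee_pos: [0.4315, 0.1066, 0.0335]
tcp_rot: [1.636, 1.569, 0.112]
ft_force: [-0.3, -0.4, 4.0]
finger_gap: 0.0293
```

```bash
python3 -m crank '[{"delta_rot":[0,0,0],"offset":[0,0,0],"jaw":0},{"delta_rot":[0,0,0],"offset":[0,0,0],"jaw":0},{"delta_rot":[0,0,0],"offset":[0,0,0],"jaw":0}]' 40
```

```text
time: 5.8
ee_pos: [0.4315, 0.1067, 0.0335]
tcp_rot: [1.629, 1.569, 0.106]
ft_force: [-0.1, -0.4, 5.6]
finger_gap: 0.0291
```

```bash
python3 -m crank '[{"delta_rot":[0,0,0],"offset":[0,0,0.6],"jaw":0},{"delta_rot":[0,0,0],"offset":[0,0,1],"jaw":0},{"delta_rot":[0,0,0],"offset":[0,0,1],"jaw":0},{"delta_rot":[0,0,0],"offset":[0,-0.4,1],"jaw":0},{"delta_rot":[0,0,0],"offset":[0,-0.4,0.8],"jaw":0}]'
python3 - <<'E'
from h import *
s=status.state();print(s['ee_pos'],s['finger_gap'],s['ft_force'],Ro.from_euler('xyz',s['tcp_rot']).as_matrix().round(4).tolist())
save('wrist','w2.png')
E
```

```text
time: 6.42
ee_pos: [0.4307, 0.0864, 0.1439]
tcp_rot: [1.73, 1.57, 0.206]
ft_force: [0.6, 0.6, -0.8]
finger_gap: 0.0292
[0.4306786  0.08642751 0.14391043] 0.029171239789020323 [ 0.59346267  0.59362368 -0.79673398] [[0.0007, 0.9989, 0.0473], [0.0001, 0.0473, -0.9989], [-1.0, 0.0007, -0.0001]]
```

View pics/w2.png

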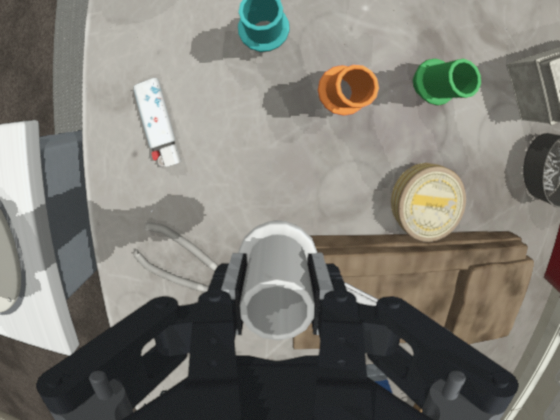

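Run:
```python
import cv2
from h import *
s=cv2.imread('pics/w2.png')[215:345,215:345]
cv2.imwrite('pics/z5.png',cv2.resize(s,None,fx=4.5,fy=4.5,interpolation=2))
T=wT()
p=status.state()['ee_pos']
for dy in (-.002,0,.002): print(wp(T,p+[0,dy,.0365]),wp(T,p+[0,dy,.0365-.046]), 'rim rows',wp(T,p+[0,dy-.015,.0365])[1],wp(T,p+[0,dy+.015,.0365])[1],'collar far',wp(T,p+[0,dy+.021,-.0095])[1])
```

```text
[277.77569405 316.53282047] [277.09786302 264.73154377] rim rows 344.47491665350555 284.59538024491405 collar far 227.25478571550582
[278.01439481 312.51159318] [277.27456304 261.32814927] rim rows 340.9682940231047 280.0229139630754 collar far 223.4925865017447
[278.25659605 308.41837594] [277.45288383 257.88902403] rim rows 337.3960022755765 275.3759696681372 collar far 219.6989293347299
```

View pics/z5.png

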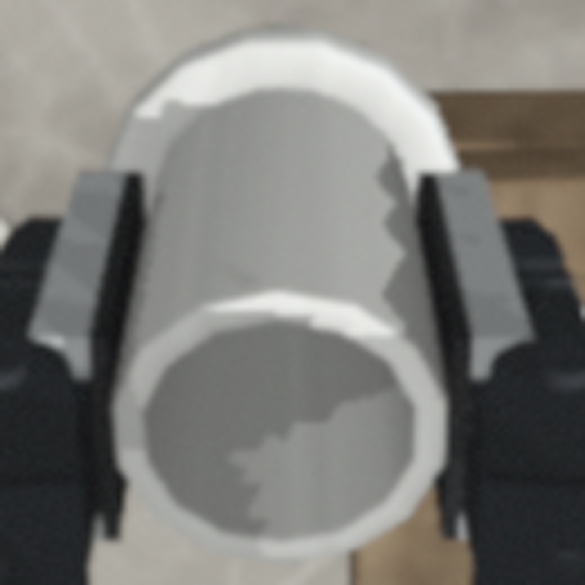

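```bash
python3 -m crank '[{"delta_rot":[0,0,0],"offset":[0.3,-0.95,0],"jaw":0},{"delta_rot":[0,0,0],"offset":[0.3,-0.95,0],"jaw":0},{"delta_rot":[0,0,0],"offset":[0.3,-0.95,0],"jaw":0},{"delta_rot":[0,0,0],"offset":[0.3,-0.95,0],"jaw":0},{"delta_rot":[0,0,0],"offset":[0.3,-0.95,0],"jaw":0}]'
```

```text
time: 7.1
ee_pos: [0.4682, -0.0327, 0.142]
tcp_rot: [-2.024, 1.57, 2.735]
ft_force: [-0.0, 0.6, -0.6]
finger_gap: 0.0292
```

```bash
python3 -m crank '[{"delta_rot":[0,0,0],"offset":[0.32,-0.95,0],"jaw":0},{"delta_rot":[0,0,0],"offset":[0.32,-0.95,0],"jaw":0},{"delta_rot":[0,0,0],"offset":[0.32,-0.95,0],"jaw":0},{"delta_rot":[0,0,0],"offset":[0.32,-0.95,0],"jaw":0},{"delta_rot":[0,0,0],"offset":[0.32,-0.95,0],"jaw":0}]'
```

```text
time: 7.72
ee_pos: [0.5083, -0.1514, 0.1419]
tcp_rot: [-2.223, 1.57, 2.537]
ft_force: [0.0, -0.6, -0.6]
finger_gap: 0.0292
```

```bash
python3 -m crank '[{"delta_rot":[0,0,0],"offset":[0.32,-0.95,0],"jaw":0},{"delta_rot":[0,0,0],"offset":[0.32,-0.95,0],"jaw":0},{"delta_rot":[0,0,0],"offset":[0.32,-0.95,0],"jaw":0},{"delta_rot":[0,0,0],"offset":[0,0,0],"jaw":0}]'
python3 - <<'E'
from h import *
s=status.state();print(s['ee_pos'],s['finger_gap'],s['ft_force'],Ro.from_euler('xyz',s['tcp_rot']).as_matrix().round(4).tolist())
save('wrist','w3.png'); T=wT(s)
print(wp(T,[.5328,-.1582,.055]))
E
```

```text
time: 8.22
ee_pos: [0.5321, -0.2231, 0.1414]
tcp_rot: [-2.0, 1.569, 2.757]
ft_force: [-0.0, 0.3, -0.2]
finger_gap: 0.029
[ 0.53209694 -0.22312845  0.14144551] 0.029042801306553744 [-0.00841603  0.28177703 -0.22550475] [[-0.0014, 0.999, 0.0451], [0.0006, 0.0451, -0.999], [-1.0, -0.0014, -0.0006]]
[282.47998524 126.93047965]
```

View pics/w3.png

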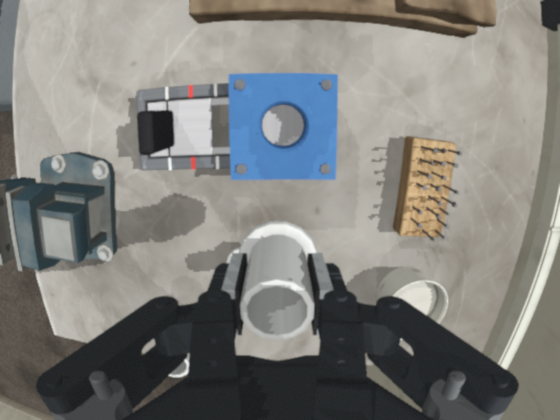

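Run:
```python
import cv2
from h import *
im=cv2.imread('pics/w3.png')
cv2.imwrite('pics/z6.png',cv2.resize(im[60:195,215:350],None,fx=4.4,fy=4.4,interpolation=2))
hsv=cv2.cvtColor(im,cv2.COLOR_BGR2HSV)
m=cv2.inRange(hsv,(100,140,60),(125,255,255));m[200:]=0
cs,_=cv2.findContours(m,cv2.RETR_CCOMP,cv2.CHAIN_APPROX_NONE)
T=wT()
for c in cs:
    if cv2.contourArea(c)>300:
        W=np.array([wz(T,*p[0],.055)[:2] for p in c],np.float32)
        print(len(c),cv2.contourArea(c),cv2.boundingRect(c),cv2.minAreaRect(W*1000),cv2.fitEllipse(W*1000))
```

```text
408 10582.0 (229, 74, 107, 104) ((532.6142578125, -156.49655151367188), (74.26561737060547, 73.63982391357422), 3.0903103351593018) ((532.8181762695312, -156.59527587890625), (86.17938232421875, 86.56106567382812), 101.91399383544922)
127 1586.5 (259, 103, 47, 45) ((532.4188842773438, -155.78761291503906), (31.422897338867188, 31.87148666381836), 47.77903366088867) ((532.4639892578125, -155.84942626953125), (31.347747802734375, 31.98359489440918), 95.26493835449219)
```

View pics/z6.png

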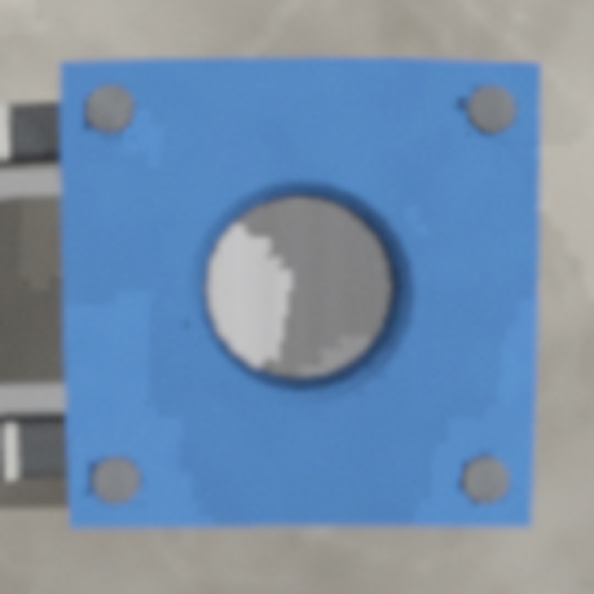

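```bash
python3 -m crank '[{"delta_rot":[0,0,0],"offset":[0.03,0.87,0],"jaw":0},{"delta_rot":[0,0,0],"offset":[0,0.87,0],"jaw":0},{"delta_rot":[0,0,0],"offset":[0,0.86,0],"jaw":0},{"delta_rot":[0,0,0],"offset":[0,0,-0.9],"jaw":0},{"delta_rot":[0,0,0],"offset":[0,0,-0.9],"jaw":0}]'; python3 -m crank '[{"delta_rot":[0,0,0],"offset":[0,0,0],"jaw":0}]'
python3 - <<'E'
from h import *
s=status.state();print(s['ee_pos'],s['finger_gap'],s['ft_force'],Ro.from_euler('xyz',s['tcp_rot']).as_matrix().round(4).tolist())
for c in ['wrist','side','top']:save(c,c+'4.png')
a=cv2.imread('pics/side4.png')[205:285,220:320];b=cv2.imread('pics/top4.png')[180:280,270:350]
cv2.imwrite('pics/z7.png',cv2.hconcat([cv2.resize(a,(500,400),interpolation=2),cv2.resize(b,(300,400),interpolation=2)]))
E
```

```text
time: 8.9
ee_pos: [0.5333, -0.1552, 0.0975]
tcp_rot: [1.269, 1.569, -0.253]
ft_force: [0.5, 0.1, -1.4]
finger_gap: 0.0292
time: 9.02
ee_pos: [0.5318, -0.1553, 0.0953]
tcp_rot: [-2.006, 1.567, 2.755]
ft_force: [-0.5, 0.4, -0.7]
finger_gap: 0.0292
[ 0.53177431 -0.15527503  0.0952884 ] 0.02917051786155086 [-0.47084021  0.37268427 -0.69324835] [[-0.0037, 0.9988, 0.0484], [0.0015, 0.0484, -0.9988], [-1.0, -0.0037, -0.0017]]
```

View pics/wrist4.png

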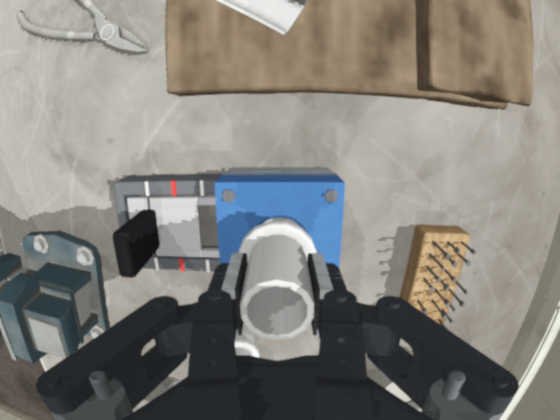

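View pics/z7.png

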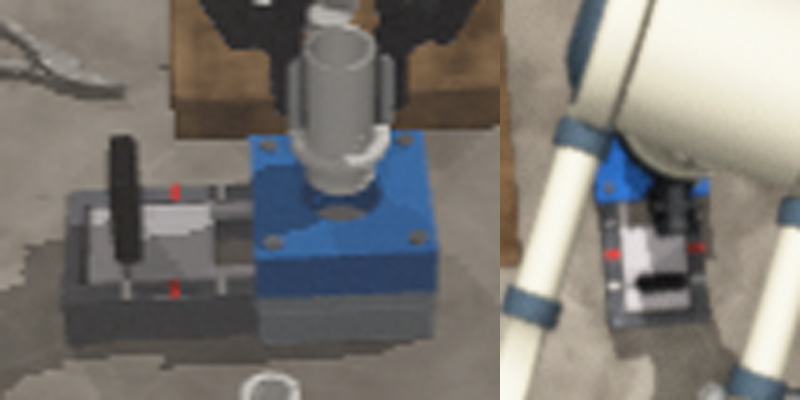

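```bash
python3 -m crank '[{"delta_rot":[0,0,0],"offset":[0,-0.1,0],"jaw":0},{"delta_rot":[0,0,0],"offset":[0,0,0],"jaw":0}]'
python3 - <<'E'
from h import *
s=status.state();print(s['ee_pos'],s['finger_gap'],s['ft_force'],Ro.from_euler('xyz',s['tcp_rot']).as_matrix().round(4).tolist())
save('side','side5.png')
a=cv2.imread('pics/side5.png')[205:260,260:315];
cv2.imwrite('pics/z8.png',cv2.resize(a,None,fx=11,fy=10.9,interpolation=2))
p=s['ee_pos']
k=lambda X:((proj('side',X)+.5-[260,205])*[11,10.9]).round(0)
print('collar top',k(p+[0,0,-.0095]),'foot',k(p-[0,0,.0335]),'rim',k(p+[0,0,.0365]),'port',k([.5326,-.1575,.055]))
E
```

```text
time: 9.43
ee_pos: [0.5333, -0.1601, 0.0982]
tcp_rot: [1.121, 1.569, -0.403]
ft_force: [0.5, -0.3, -0.4]
finger_gap: 0.0292
[ 0.53332705 -0.16008824  0.09815456] 0.02915553385897983 [ 0.51429904 -0.32874717 -0.40240687] [[0.0013, 0.9989, 0.0465], [-0.0005, 0.0465, -0.9989], [-1.0, 0.0013, 0.0006]]
collar top [316. 301.] foot [315. 393.] rim [316. 116.] port [311. 420.]
```

View pics/z8.png

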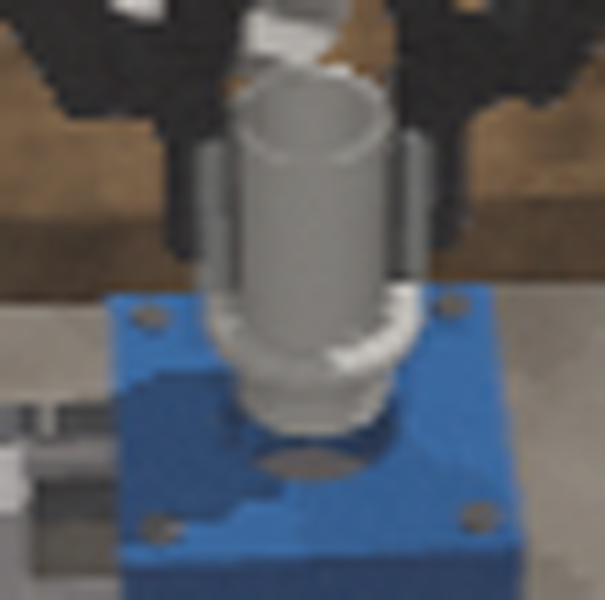

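```bash
for i in 1 2 3 4; do python3 -m crank '[{"delta_rot":[0,0,0],"offset":[0,0,0],"jaw":0}]' | sed -n 2,3p; python3 -c "
from h import *
s=status.state();print(s['q'].round(4),s['dq'].round(3),Ro.from_euler('xyz',s['tcp_rot']).as_matrix()[:,0].round(4))"; done
```

```text
ee_pos: [0.533, -0.1598, 0.0975]
tcp_rot: [1.331, 1.571, -0.193]
[-0.3525 -0.0108  1.5721  0.      1.58   -0.3991] [ 0.003  0.001  0.004 -0.    -0.001 -0.001] [ 3.e-04 -1.e-04 -1.e+00]
ee_pos: [0.533, -0.1598, 0.0973]
tcp_rot: [-1.895, 1.571, 2.864]
[-0.3524 -0.0107  1.5724 -0.      1.58   -0.3992] [ 0.001 -0.001  0.001 -0.001  0.    -0.   ] [-1.e-04  0.e+00 -1.e+00]
ee_pos: [0.533, -0.1597, 0.0972]
tcp_rot: [-2.071, 1.571, 2.688]
[-0.3523 -0.0107  1.5725  0.      1.5799 -0.3992] [ 0.002  0.    -0.     0.    -0.002 -0.001] [-1.e-04  0.e+00 -1.e+00]
ee_pos: [0.533, -0.1597, 0.0972]
tcp_rot: [-2.097, 1.571, 2.662]
[-0.3523 -0.0107  1.5725  0.      1.5799 -0.3992] [ 0.001  0.001 -0.    -0.     0.001 -0.   ] [-1.e-04  0.e+00 -1.e+00]
```

```bash
python3 -m crank '[{"delta_rot":[0,0,0],"offset":[-0.02,0.06,0],"jaw":0},{"delta_rot":[0,0,0],"offset":[0,0,-0.2],"jaw":0},{"delta_rot":[0,0,0],"offset":[0,0,-0.2],"jaw":0},{"delta_rot":[0,0,0],"offset":[0,0,-0.15],"jaw":0},{"delta_rot":[0,0,0],"offset":[0,0,0],"jaw":0}]';python3 -m crank '[{"delta_rot":[0,0,0],"offset":[0,0,0],"jaw":0},{"delta_rot":[0,0,0],"offset":[0,0,0],"jaw":0}]'
```

```text
time: 10.6
ee_pos: [0.5321, -0.1581, 0.0828]
tcp_rot: [-1.935, 1.57, 2.824]
ft_force: [0.8, -0.2, -1.2]
finger_gap: 0.0288
time: 10.85
ee_pos: [0.5326, -0.1583, 0.0838]
tcp_rot: [1.113, 1.57, -0.411]
ft_force: [0.7, 0.1, -1.0]
finger_gap: 0.0291
```

```bash
python3 -m crank '[{"delta_rot":[0,0,0],"offset":[0,0,-0.15],"jaw":0},{"delta_rot":[0,0,0],"offset":[0,0,-0.15],"jaw":0},{"delta_rot":[0,0,0],"offset":[0,0,-0.1],"jaw":0},{"delta_rot":[0,0,0],"offset":[0,0,0],"jaw":0},{"delta_rot":[0,0,0],"offset":[0,0,0],"jaw":0}]';python3 -m crank '[{"delta_rot":[0,0,0],"offset":[0,0,-0.1],"jaw":0},{"delta_rot":[0,0,0],"offset":[0,0,-0.06],"jaw":0},{"delta_rot":[0,0,0],"offset":[0,0,0],"jaw":0},{"delta_rot":[0,0,0],"offset":[0,0,0],"jaw":0}]'
```

```text
time: 11.48
ee_pos: [0.5325, -0.1582, 0.0736]
tcp_rot: [1.28, 1.571, -0.244]
ft_force: [-1.0, 0.5, -1.2]
finger_gap: 0.029
time: 11.98
ee_pos: [0.5327, -0.1583, 0.0706]
tcp_rot: [1.076, 1.57, -0.448]
ft_force: [-1.9, 0.6, 5.2]
finger_gap: 0.0291
```

```bash
python3 -m crank '[{"delta_rot":[0,0,0],"offset":[0,0,-0.06],"jaw":0},{"delta_rot":[0,0,0],"offset":[0,0,0],"jaw":0}]';python3 - <<'E'
from h import *
save('side','side6.png')
a=cv2.imread('pics/side6.png')[205:280,225:315];
cv2.imwrite('pics/z9.png',cv2.resize(a,None,fx=8,fy=8,interpolation=2))
E
```

```text
time: 12.22
ee_pos: [0.5328, -0.1584, 0.0705]
tcp_rot: [1.084, 1.569, -0.44]
ft_force: [-4.3, 2.5, 12.5]
finger_gap: 0.0292
```

View pics/z9.png

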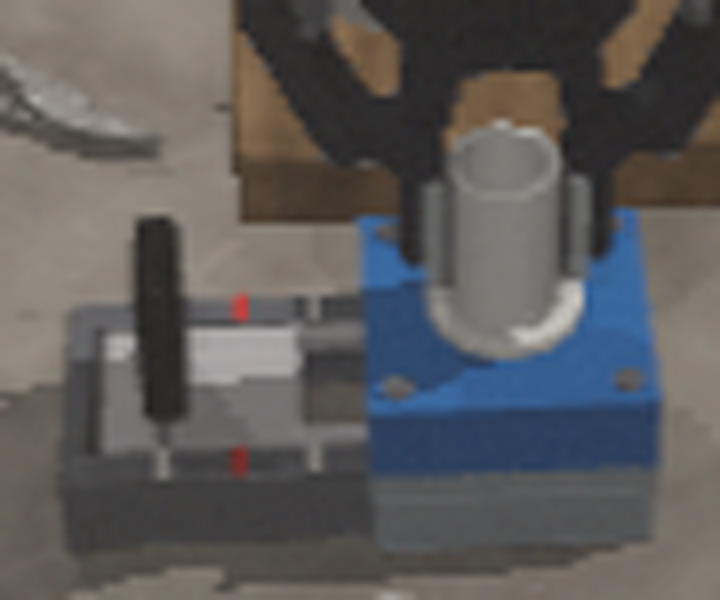

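```bash
python3 -m crank '[{"delta_rot":[0,0,0],"offset":[0,0,0.08],"jaw":0},{"delta_rot":[0,0,0],"offset":[0,0,0],"jaw":0.7},{"delta_rot":[0,0,0],"offset":[0,0,0],"jaw":0.7},{"delta_rot":[0,0,0],"offset":[0,0,0],"jaw":0.7},{"delta_rot":[0,0,0],"offset":[0,0,0],"jaw":0.7}]';python3 -m crank '[{"delta_rot":[0,0,0],"offset":[0,0,0.5],"jaw":0.7},{"delta_rot":[0,0,0],"offset":[0,0,1],"jaw":0.7},{"delta_rot":[0,0,0],"offset":[0,0,1],"jaw":0.7},{"delta_rot":[0,0,0],"offset":[0,0,0.5],"jaw":0.6},{"delta_rot":[0,0,0],"offset":[0,0,0],"jaw":0.5}]'
python3 - <<'E'
from h import *
s=status.state();print(s['ee_pos'],s['finger_gap'],Ro.from_euler('xyz',s['tcp_rot']).as_matrix().round(4).tolist())
T=wT(s);save('wrist','w7.png');save('side','side7.png')
a=cv2.imread('pics/side7.png')[205:280,225:315];
cv2.imwrite('pics/z10.png',cv2.resize(a,None,fx=8,fy=8,interpolation=2))
E
```

```text
time: 12.9
ee_pos: [0.5324, -0.1582, 0.0698]
tcp_rot: [-2.038, 1.57, 2.721]
ft_force: [-0.7, 0.2, -0.4]
finger_gap: 0.0598
time: 13.52
ee_pos: [0.5331, -0.1584, 0.1465]
tcp_rot: [1.19, 1.568, -0.334]
ft_force: [-0.8, -0.2, -0.5]
finger_gap: 0.043
[ 0.53306428 -0.15841121  0.14646304] 0.04300768594544361 [[0.0024, 0.9989, 0.0469], [-0.0008, 0.0469, -0.9989], [-1.0, 0.0024, 0.0009]]
```

View pics/z10.png

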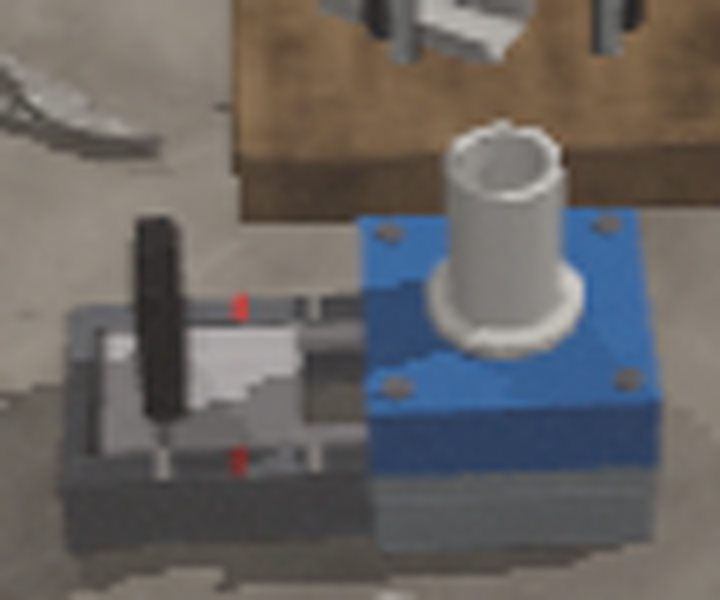

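View pics/w7.png

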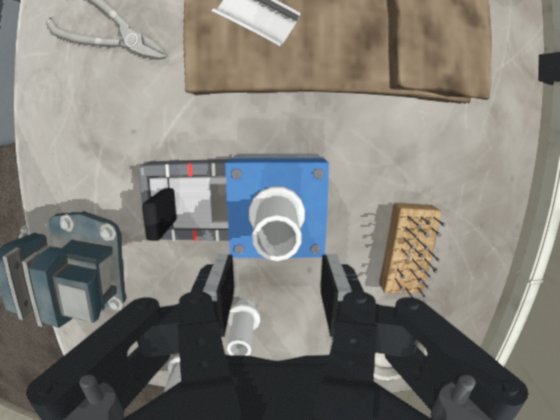

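Run:
```python
from h import *
for u,v in [(321,277),(363,277),(363,322),(321,322)]: print(onz('top',u,v,0).round(3),onz('top',u,v,.08).round(3))
for u,v in [(148,250),(212,262),(212,310),(160,295)]: print('side',onz('side',u,v,0).round(3),onz('side',u,v,.08).round(3))
a=cv2.imread('pics/side0.png')[220:330,130:310];cv2.imwrite('pics/z11.png',cv2.resize(a,None,fx=4.4,fy=4.4,interpolation=2))
```

```text
[ 0.369 -0.19   0.   ] [ 0.374 -0.18   0.08 ]
[ 0.366 -0.302  0.   ] [ 0.372 -0.284  0.08 ]
[ 0.249 -0.296  0.   ] [ 0.264 -0.279  0.08 ]
[ 0.253 -0.186  0.   ] [ 0.267 -0.176  0.08 ]
side [ 0.212 -0.12   0.   ] [ 0.25  -0.201  0.08 ]
side [ 0.364 -0.159  0.   ] [ 0.384 -0.235  0.08 ]
side [ 0.382 -0.289 -0.   ] [ 0.399 -0.349  0.08 ]
side [ 0.27  -0.251  0.   ] [ 0.301 -0.316  0.08 ]
```

View pics/z11.png

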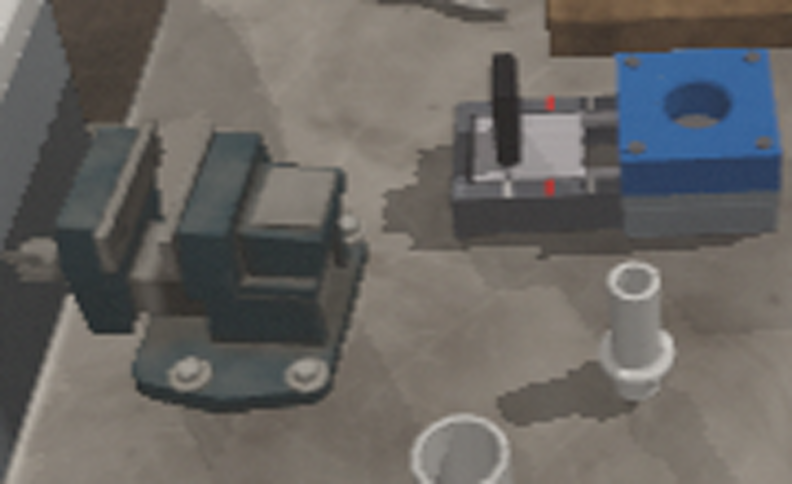

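```bash
python3 -m crank '[{"delta_rot":[0,0,0],"offset":[-0.92,-0.04,0],"jaw":0.5},{"delta_rot":[0,0,0],"offset":[-0.92,-0.04,0],"jaw":0.5},{"delta_rot":[0,0,0],"offset":[-0.92,-0.04,0],"jaw":0.5},{"delta_rot":[0,0,0],"offset":[-0.92,-0.04,0],"jaw":0.5},{"delta_rot":[0,0,0],"offset":[0,0,-0.5],"jaw":0.5}]';python3 -m crank '[{"delta_rot":[0,0,0],"offset":[0,0,-0.5],"jaw":0.5},{"delta_rot":[0,0,0],"offset":[0,0,0],"jaw":0.5},{"delta_rot":[0,0,0],"offset":[0,0,0],"jaw":0.5}]'
python3 - <<'E'
from h import *
s=status.state();print(s['ee_pos'],s['finger_gap'],Ro.from_euler('xyz',s['tcp_rot']).as_matrix().round(4).tolist())
T=wT(s);save('wrist','w8.png');save('side','side8.png')
a=cv2.imread('pics/side8.png')[205:280,225:315];
cv2.imwrite('pics/z12.png',cv2.resize(a,None,fx=8,fy=8,interpolation=2))
print('tab top',wp(T,[.4408,-.162,.08]),wz(T,277,300,.08))
E
```

```text
time: 14.25
ee_pos: [0.44, -0.1624, 0.1322]
tcp_rot: [1.048, 1.57, -0.477]
ft_force: [0.9, 0.4, 0.1]
finger_gap: 0.0429
time: 14.62
ee_pos: [0.4408, -0.1621, 0.1196]
tcp_rot: [-2.114, 1.57, 2.646]
ft_force: [-0.0, -0.0, 1.0]
finger_gap: 0.043
[ 0.44075124 -0.16209554  0.11963692] 0.043015270884388355 [[-0.0007, 0.9989, 0.0472], [0.0004, 0.0472, -0.9989], [-1.0, -0.0007, -0.0004]]
tab top [277.40337708 239.16679532] [ 0.44260043 -0.20584992  0.08      ]
```

View pics/z12.png

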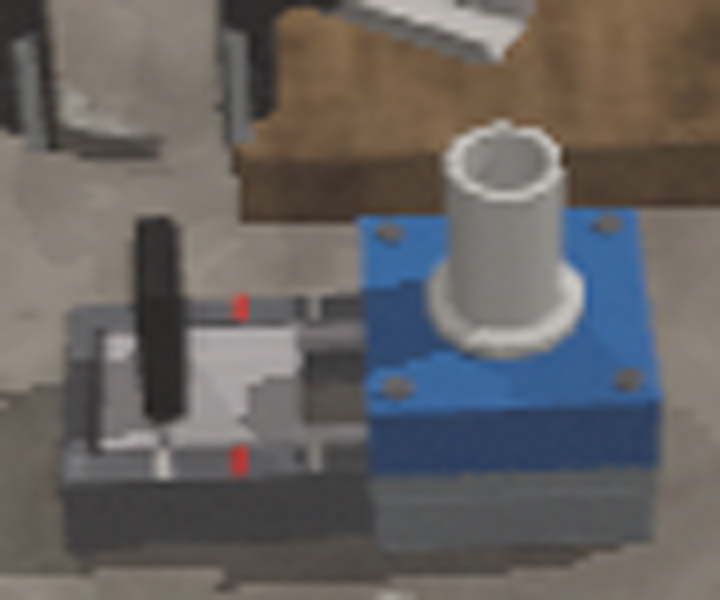

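View pics/w8.png

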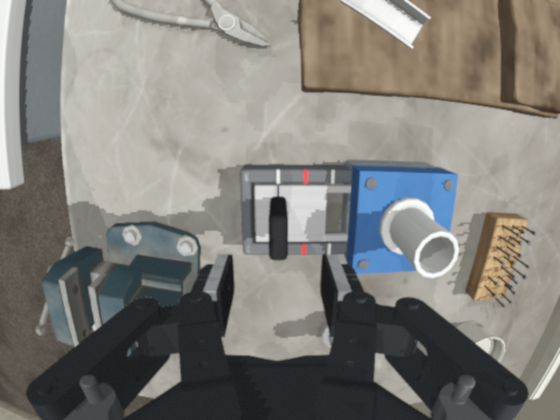

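```bash
python3 -m crank '[{"delta_rot":[0,0,0],"offset":[0,0,-0.8],"jaw":0.5},{"delta_rot":[0,0,0],"offset":[0,0,-0.8],"jaw":0.5},{"delta_rot":[0,0,0],"offset":[0,0,-0.8],"jaw":0.5},{"delta_rot":[0,0,0],"offset":[0,0,-0.66],"jaw":0.5},{"delta_rot":[0,0,0],"offset":[0,0,0],"jaw":0.5}]';python3 -m crank '[{"delta_rot":[0,0,0],"offset":[0,0,0],"jaw":0},{"delta_rot":[0,0,0],"offset":[0,0,0],"jaw":0},{"delta_rot":[0,0,0],"offset":[0,0,0],"jaw":0},{"delta_rot":[0,0,0],"offset":[0,0,0],"jaw":0}]' 50;  python3 - <<'E'
from h import *
s=status.state();print(s['ee_pos'],s['finger_gap'],s['ft_force'])
save('side','side9.png')
a=cv2.imread('pics/side9.png')[205:280,225:315];
cv2.imwrite('pics/z13.png',cv2.resize(a,None,fx=8,fy=8,interpolation=2))
E
```

```text
time: 15.35
ee_pos: [0.4392, -0.1616, 0.0411]
tcp_rot: [-2.041, 1.567, 2.718]
ft_force: [-0.4, -0.6, 0.4]
finger_gap: 0.0424
time: 15.85
ee_pos: [0.4414, -0.1625, 0.0446]
tcp_rot: [1.193, 1.568, -0.33]
ft_force: [2.9, 0.6, 2.7]
finger_gap: 0.0115
[ 0.44136384 -0.16245917  0.04456382] 0.011486362125052744 [2.89302432 0.62969941 2.65880857]
```

View pics/z13.png

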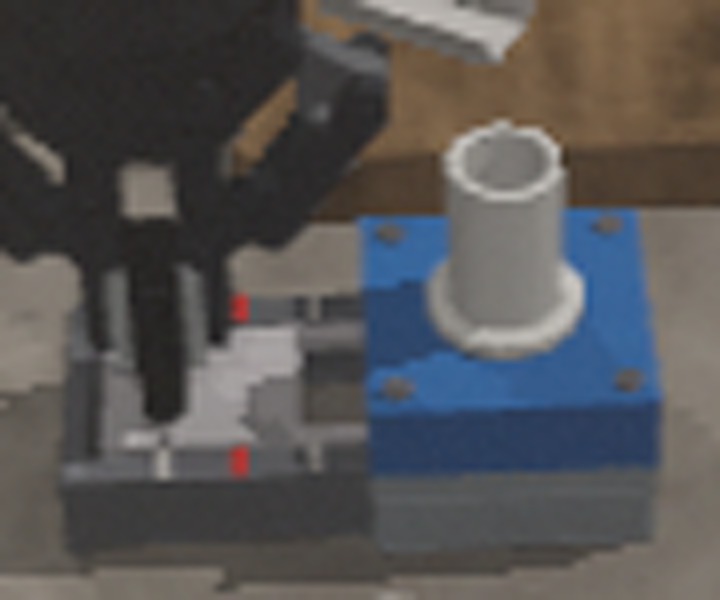

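```bash
for i in 1 2; do python3 -m crank '[{"delta_rot":[0,0,0],"offset":[0,0,0],"jaw":0},{"delta_rot":[0,0,0],"offset":[0,0,0],"jaw":0}]'; done
python3 - <<'E'
from h import *
for v in (35,80,130):
  for z in (.09,.1,.11,.12,.13,.14): print(v,z,onz('side',225+388/8,205+v/8,z).round(4))
E
```

```text
time: 16.15
ee_pos: [0.4413, -0.1625, 0.0445]
tcp_rot: [1.192, 1.568, -0.332]
ft_force: [5.4, -1.1, 5.8]
finger_gap: 0.0117
time: 16.4
ee_pos: [0.4413, -0.1625, 0.0445]
tcp_rot: [1.197, 1.568, -0.327]
ft_force: [4.6, 0.2, 4.9]
finger_gap: 0.0112
35 0.09 [ 0.5017 -0.0864  0.09  ]
35 0.1 [ 0.5021 -0.0987  0.1   ]
35 0.11 [ 0.5024 -0.111   0.11  ]
35 0.12 [ 0.5028 -0.1233  0.12  ]
35 0.13 [ 0.5032 -0.1356  0.13  ]
35 0.14 [ 0.5036 -0.1479  0.14  ]
80 0.09 [ 0.502  -0.1058  0.09  ]
80 0.1 [ 0.5023 -0.1178  0.1   ]
80 0.11 [ 0.5027 -0.1298  0.11  ]
80 0.12 [ 0.5031 -0.1417  0.12  ]
80 0.13 [ 0.5035 -0.1537  0.13  ]
80 0.14 [ 0.5039 -0.1657  0.14  ]
130 0.09 [ 0.5023 -0.1267  0.09  ]
130 0.1 [ 0.5027 -0.1383  0.1   ]
130 0.11 [ 0.503  -0.1499  0.11  ]
130 0.12 [ 0.5034 -0.1615  0.12  ]
130 0.13 [ 0.5038 -0.1731  0.13  ]
130 0.14 [ 0.5042 -0.1847  0.14  ]
```

```bash
python3 -m crank '[{"delta_rot":[0,0,0],"offset":[0.12,0.005,0],"jaw":0},{"delta_rot":[0,0,0],"offset":[0.12,0.005,0],"jaw":0},{"delta_rot":[0,0,0],"offset":[0.12,0.006,0],"jaw":0},{"delta_rot":[0,0,0],"offset":[0.08,0.004,0],"jaw":0},{"delta_rot":[0,0,0],"offset":[0,0,0],"jaw":0}]';python3 -m crank '[{"delta_rot":[0,0,0],"offset":[0,0,0],"jaw":0},{"delta_rot":[0,0,0],"offset":[0,0,0],"jaw":0}]';  python3 - <<'E'
from h import *
s=status.state();print(s['ee_pos'],s['finger_gap'],s['ft_force'])
save('side','side10.png')
a=cv2.imread('pics/side10.png')[205:280,225:315];
cv2.imwrite('pics/z14.png',cv2.resize(a,None,fx=8,fy=8,interpolation=2))
E
```

```text
time: 17.02
ee_pos: [0.4508, -0.162, 0.0445]
tcp_rot: [-1.268, 1.569, -2.793]
ft_force: [-4.0, -0.5, 10.9]
finger_gap: 0.0112
time: 17.27
ee_pos: [0.4507, -0.162, 0.0445]
tcp_rot: [-1.266, 1.569, -2.791]
ft_force: [-4.3, -0.5, 10.2]
finger_gap: 0.0114
[ 0.45070146 -0.16200535  0.0445208 ] 0.011384134488281305 [-4.29232675 -0.54470265 10.21435775]
```

View pics/z14.png

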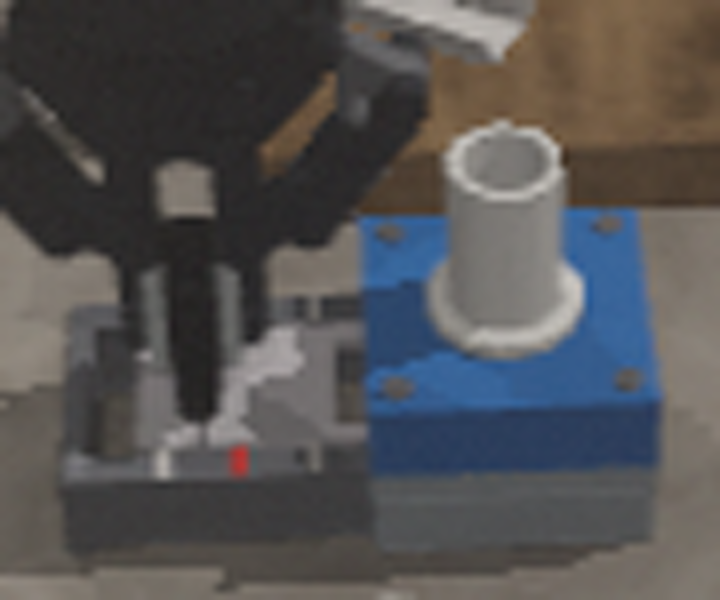

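```bash
python3 -m crank '[{"delta_rot":[0,0,0],"offset":[0.1,0.005,0.03],"jaw":0},{"delta_rot":[0,0,0],"offset":[0.1,0.005,0.03],"jaw":0},{"delta_rot":[0,0,0],"offset":[0.1,0.005,0],"jaw":0},{"delta_rot":[0,0,0],"offset":[0.1,0.005,0],"jaw":0},{"delta_rot":[0,0,0],"offset":[0.02,0,0],"jaw":0}]';python3 -m crank '[{"delta_rot":[0,0,0],"offset":[0,0,0],"jaw":0},{"delta_rot":[0,0,0],"offset":[0,0,0],"jaw":0},{"delta_rot":[0,0,0],"offset":[0,0,0],"jaw":0}]';  python3 - <<'E'
from h import *
s=status.state();print(s['ee_pos'],s['finger_gap'],s['ft_force'])
save('side','side11.png');save('wrist','w11.png');save('top','top11.png')
a=cv2.imread('pics/side11.png')[205:280,225:315];
cv2.imwrite('pics/z15.png',cv2.resize(a,None,fx=8,fy=8,interpolation=2))
a=cv2.imread('pics/w11.png')[130:290,180:480];cv2.imwrite('pics/z16.png',cv2.resize(a,None,fx=2.66,fy=2.66,interpolation=2))
a=cv2.imread('pics/top11.png')[190:270,280:340];cv2.imwrite('pics/z17.png',cv2.resize(a,None,fx=7,fy=7,interpolation=2))
E
```

```text
time: 17.95
ee_pos: [0.4601, -0.1615, 0.0446]
tcp_rot: [-1.569, 1.566, -3.093]
ft_force: [-5.6, -0.9, 6.2]
finger_gap: 0.0112
time: 18.32
ee_pos: [0.4601, -0.1615, 0.0446]
tcp_rot: [-1.572, 1.566, -3.097]
ft_force: [-5.6, 0.2, 5.4]
finger_gap: 0.0115
[ 0.46006231 -0.16151343  0.04462306] 0.011512915538255243 [-5.58409224  0.16600579  5.4240497 ]
```

View pics/z15.png

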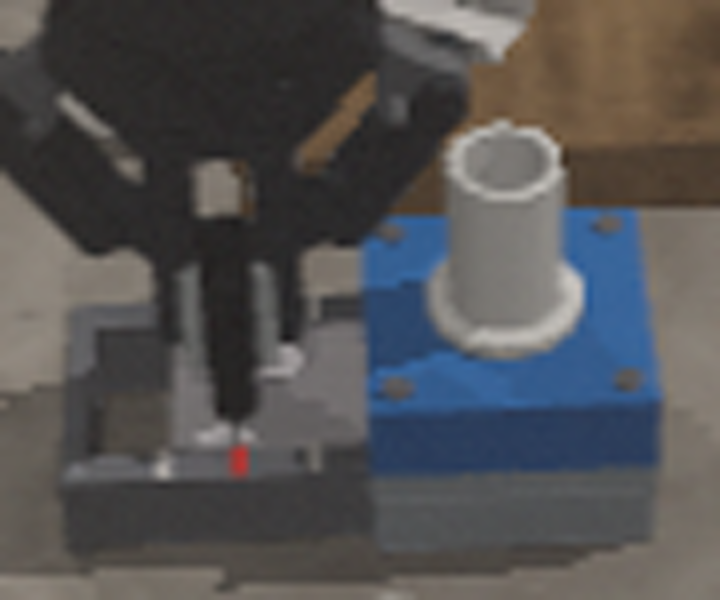

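View pics/z16.png

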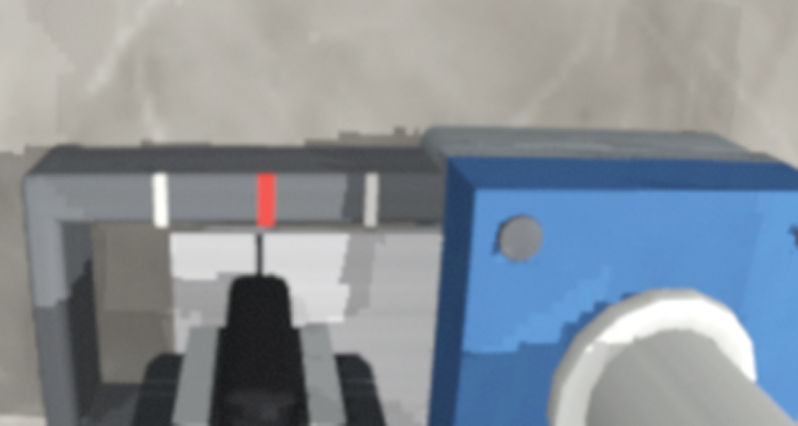

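View pics/z17.png

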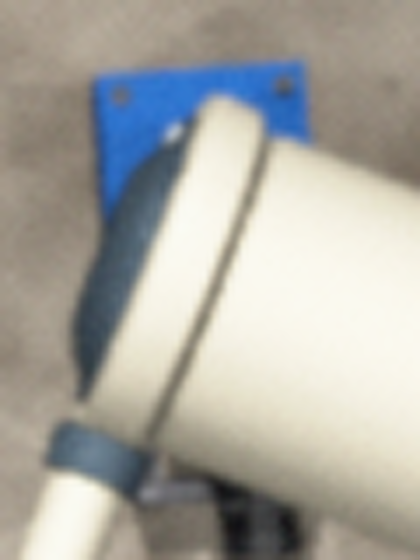

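```bash
python3 -m crank '[{"delta_rot":[0,0,0],"offset":[0.05,0.002,0.03],"jaw":0},{"delta_rot":[0,0,0],"offset":[0,0,0],"jaw":0},{"delta_rot":[0,0,0],"offset":[0,0,0],"jaw":0},{"delta_rot":[0,0,0],"offset":[0,0,0],"jaw":0}]';  python3 - <<'E'
from h import *
s=status.state();print(s['ee_pos'],s['finger_gap'],s['ft_force'])
save('wrist','w12.png')
a=cv2.imread('pics/w12.png')[180:240,200:340];cv2.imwrite('pics/z18.png',cv2.resize(a,None,fx=5.6,fy=5.6,interpolation=2))
E
```

```text
time: 18.98
ee_pos: [0.4609, -0.1615, 0.0447]
tcp_rot: [-1.605, 1.565, -3.129]
ft_force: [-6.4, -0.4, 3.1]
finger_gap: 0.0113
[ 0.46090707 -0.16148193  0.0446989 ] 0.01129337194287673 [-6.36748716 -0.39392324  3.08040034]
```

View pics/z18.png

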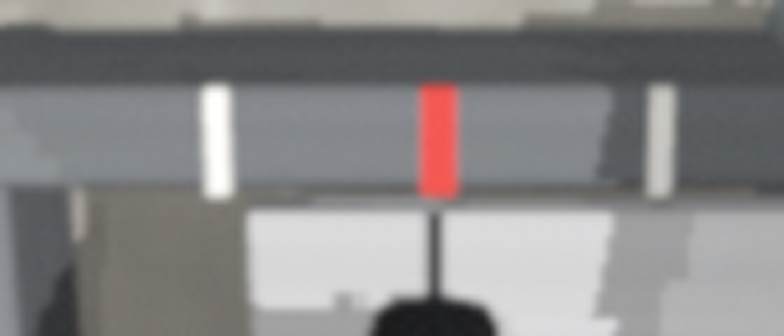

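```bash
python3 -m crank '[{"delta_rot":[0,0,0],"offset":[0.022,0.001,0],"jaw":0},{"delta_rot":[0,0,0],"offset":[0,0,0],"jaw":0},{"delta_rot":[0,0,0],"offset":[0,0,0],"jaw":0},{"delta_rot":[0,0,0],"offset":[0,0,0],"jaw":0},{"delta_rot":[0,0,0],"offset":[0,0,0],"jaw":0}]';python3 -m crank '[{"delta_rot":[0,0,0],"offset":[0,0,0],"jaw":0},{"delta_rot":[0,0,0],"offset":[0,0,0],"jaw":0},{"delta_rot":[0,0,0],"offset":[0,0,0],"jaw":0},{"delta_rot":[0,0,0],"offset":[0,0,0],"jaw":0},{"delta_rot":[0,0,0],"offset":[0,0,0],"jaw":0}]';  python3 - <<'E'
from h import *
s=status.state();print(s['ee_pos'],s['finger_gap'],s['ft_force'])
save('wrist','w13.png');save('side','side13.png')
a=cv2.imread('pics/w13.png')[180:240,200:340];a=cv2.resize(a,None,fx=5.6,fy=5.6,interpolation=2)
cv2.imwrite('pics/z19.png',a)
E
```

```text
time: 19.65
ee_pos: [0.4614, -0.1614, 0.0447]
tcp_rot: [-1.612, 1.565, -3.137]
ft_force: [-7.3, -0.5, 3.5]
finger_gap: 0.0113
time: 20.27
ee_pos: [0.4614, -0.1614, 0.0447]
tcp_rot: [-1.615, 1.565, -3.14]
ft_force: [-6.5, -2.3, 3.7]
finger_gap: 0.0114
[ 0.46139925 -0.16143403  0.04466849] 0.011378870075026404 [-6.50855393 -2.31674944  3.67358727]
```

View pics/z19.png

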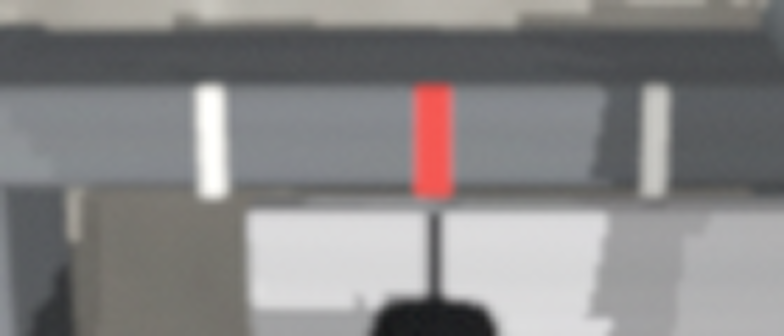

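View pics/side13.png

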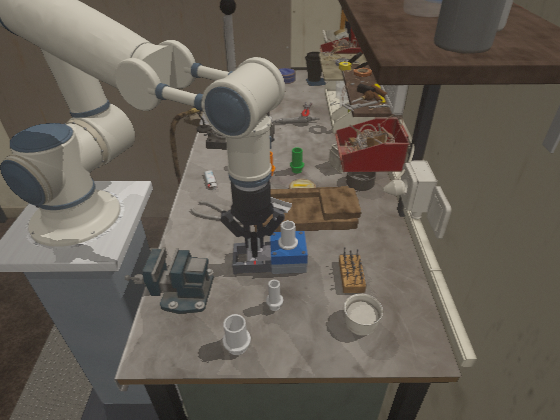

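The black line (column 434) is now level with the red mark (column 433). The nozzle is home, and everything else is where it was.

```bash
python3 -c "
from h import *
print(workorder.sign_off())"
```

```text
the job is handed in; nothing more can be done
None
```

The job is handed in: the 30 mm nozzle stands fully home in the port, and the gripper is holding the shutter at half travel. It took about 20.3 s of the 56 s allowed.

- **Nozzle:** the wrist camera measured the bare grey tube as 29.6 mm across. It went in without jamming. The push force rose to about 12 N at the height expected for fully home, and after I let go the side picture showed its collar flat on the blue plate.
- **Shutter:** I gripped the tab at 50 N and pushed it in. In the last wrist picture the black line was level with the red mark to about 0.1 mm. The measured tool position gave 20.1 mm of travel, and the force along the push was 6.5 N, matching the spring at half travel. It stayed steady over the last 0.6 s before hand-in.
- **Everything else:** in the last side picture the other two nozzles, the bur stand and the tin look unmoved; the tin is partly hidden there.

**Disagreements:** the cameras differed by 1–2 mm on where the port was, and I settled on a position between them. Readings taken before the arm settled were off by up to 3 mm, so I waited for settled ones before the insertion and the final hold. At hand-in the arm still carried a leftover vertical force of about 3.7 N at the tab.

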